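Put the meat-grinder plates away in their keeper

ROBOT

A 6-joint arm with a two-finger parallel gripper is mounted at the origin on the work surface. World frame = base frame: x ahead of the robot, y to its left, z up, the work surface at z = 0. Lengths are in m, angles in rad, forces in N, time in s.
With the tool pointing down it reaches from about 0.35 to 0.775 m from the base axis. Payload 7.3 kg.
Tool frame: the origin (TCP) lies between the finger pads; the fingertips stand 14 mm ahead of it and the grasp point (between the pads) lies 5 mm behind it; z points along the fingers, y is the line along which they close (so a half turn about z gives the same grasp; the last joint's range is limited). The gripper opens to 92 mm and grips with 3 to 60 N. Pads are 19 mm wide; open, the fingers measure 130 mm over their backs; the gripper's body (75 mm by 190 mm) begins 47 mm behind the grasp point.
Start: joints at [-1.269, 0.342, 1.524, -0, 1.275, -0.146], TCP at [0.227, -0.473, 0.241] pointing down, gripper open.
Joint ranges: [-2.53, 2.53], [-0.77, 2.02], [0.04, 2.7], [-1, 4.14], [0.28, 2.66], [-3.11, 3.11]. Speed limits (rad/s): [2.57, 2.57, 3.14, 3.14, 3.14, 3.14].

INTERFACE

Orientations are given as [roll, pitch, yaw] about the fixed x, y, z axes, in that order (R = Rz(yaw) Ry(pitch) Rx(roll)).
In Python, from cell import robot, eyes gives the robot as it stands. The module is installed in compiled form; this text tells all that it offers.
- The arm moves only by the shell command python3 -m handwheel 'ROWS' [FORCE]. ROWS is JSON, one flat list of numbers, 5 for each row, row after row: the shift along the world's x, y, z in mm, then the turn about the world's z in rad, then the opening, from 0 (shut) to 1 (fully open). In form: [x, y, z, spin, jaw, x, y, z, spin, jaw, ...]. A call has 1 to 8 rows; each row shifts and turns the commanded pose from where the row before left it; what a row does not reach is not made up. A row lasts 1/10 s, in which the tool goes at most 50 mm and 8.59 degrees, less where a joint would pass 70% of its speed; a pose out of reach is approached as far as the arm can. A call with a gripper value outside its range is refused whole. The fingers move at their own pace and stop on an object; FORCE is the grip in N (left out, the last holds). Time passes only in rows, so rows that do not move let the fingers close. It gives the time, the measured TCP pose, the force, the opening and the grip force at its end, in the units of the state.
- robot.observe(): the state, without advancing time (a new reading comes with each control period).
- eyes.read_camera(name): name is "scene" or "top" or "wrist"; returns (picture, depth): 420x560x3 uint8, blue, green, red; 420x560 float32, m along the optical axis (not along the pixel's ray), 0 where there is no reading.
- eyes.calibration(name): a dict with "fx", "fy", "cx", "cy" (pixels), "world_to_cam" (4x4, takes a point from world to camera coordinates). Camera axes: x right, y down, z forward; pixel columns grow to the right and rows downward; lengths in m; the calibration is good to about 2 mm. A picture is of the moment at which its call begins: read the wrist's pose just before it. calibration takes no time and is no camera call; for the wrist camera it gives the pose at the moment of the call.
- robot.hand_in(): hands the job in; it is judged then, once.
The state is a dict: "time": time; "qpos": joint angles; "qvel": joint speeds; "joint_efforts": joint torques, N m; "tool_pos": TCP position; "tool_rot": TCP orientation; "contact_force": force on the tool from outside, world axes, zero at the start; "torque": the same for the moment, N m; "opening": finger opening in m; "grip_force": force on a finger pad.
Only numpy, scipy, OpenCV 4.12 (cv2) and the standard library are available. Lean on these libraries where they do the work, as an engineer would, in place of code of your own. Each camera call takes 0.05 s, during which the arm holds its last target. There are 200 camera calls.

TASK

Put the washed grinder plates away: one at a time, stack all three flat in the keeper between its four posts, the coarsest at the bottom, then the medium one, the finest on top. Then draw the retaining pin from its stand and slide it down through the centre bores of all three plates into the hole in the keeper's base until its knob rests on the top plate, and let go. Leave the grinder knife and everything else where it is.

Things in the scene. Friction and masses are not known exactly. Their poses are not given: they have to be found in the camera images.
- coarse_plate: loose round stainless-steel grinder plate, 62 mm across, 12 mm thick, both faces alike, with a plain 14 mm centre bore right through; has six large round holes (14 mm) round the bore: the coarsest. Origin: centre of its underside, z up
- medium_plate: loose round stainless-steel grinder plate, 62 mm across, 12 mm thick, both faces alike, with a plain 14 mm centre bore right through; has 22 holes of 8 mm in two rings: the medium one. Origin: centre of its underside, z up
- fine_plate: loose round stainless-steel grinder plate, 62 mm across, 12 mm thick, both faces alike, with a plain 14 mm centre bore right through; has many small holes (3.4 mm): the finest. Origin: centre of its underside, z up
- board: fixed white plastic cutting board, 280 x 280 mm, 12 mm thick, on which the three plates and the knife lie about 130 mm apart in any order. Origin: centre of its underside, z up
- keeper: fixed white plastic base, 100 x 100 x 20 mm high, a 14 mm hole right down its middle, four steel posts (8 mm thick, tapered tops, to 56 mm above the table) at x, y = +-26.5 mm: a plate fits between them with 2 mm play all round; on each of the four sides a 45 mm gap between posts for a finger (along its x and y). Origin: centre of underside. Three stacked plates reach the post tops
- stand: fixed white plastic block, 50 x 50 x 54 mm high, with a 13 mm hole straight down through its middle, in which the pin is parked. Origin: centre of its underside, z up
- pin: loose retaining pin, upright in the stand at the start: steel rod 10 mm thick and 52 mm long with a tapered foot, under a black round knob 22 mm across and 36 mm high. Origin: the foot of the rod; z points up along the rod to the knob, whose underside is at z = 52 mm and top at 88 mm
- knife: loose four-armed steel grinder knife, 63 mm across, 12 mm high, lying on the white board; not part of the job. Origin: middle of its underside
- brush: loose white brush, 200 mm long, 42 mm wide, 20 mm high; bystander. Origin: middle of its underside
- spatula: loose spatula with black handle, 280 mm long, 65 mm wide, 20 mm high; bystander. Origin: middle of its underside
- cup: loose small steel cup, 52 mm across, 45 mm high; bystander. Origin: middle of its underside
Mind the look-alikes: they are no part of the job. Leave any blue look-alike of the medium_plate alone.

How it is judged:
By the outcome, as a careful person would: the job done as asked, in the order asked, and still so for the second after the job is handed in, with the robot touching nothing.
It also fails if it takes over 72 s, if anything falls off the work surface, if the arm or the gripper's body presses on something with over 40 N, if the wrist force passes 120 N, or if a joint passes its speed limit or range.

## Working session

There is one attempt and no reset: what is moved stays moved. The work goes in short steps, Python scripts to look and compute and a shell command to move; the robot and the scene stay as the last step left them, time stands still between calls to the robot, and variables do not carry over. Pictures are saved under pics/ and viewed, at most 10 in all, crops included, and the job is handed in when it is done.

```bash
mkdir -p pics; cat > h.py <<'E'
import numpy as np, cv2
from cell import robot, eyes
def ray(cal,u,v,z):
    W=np.linalg.inv(np.array(cal["world_to_cam"])); d=W[:3,:3]@[(u-cal["cx"])/cal["fx"],(v-cal["cy"])/cal["fy"],1]; o=W[:3,3]
    return o+d*(z-o[2])/d[2]
E
python3 - <<'E'
from h import *
s=robot.observe(); print(s)
for n in("top","scene"):
    p,d=eyes.read_camera(n); cv2.imwrite(f"pics/{n}0.png",p); np.save(f"{n}0.npy",d); c=eyes.calibration(n); print(n,c["fx"],np.linalg.inv(c["world_to_cam"]).round(3))
E
```

```text
{'time': 0.0, 'qpos': array([-1.26901320e+00,  3.42727156e-01,  1.52501016e+00,  1.30044743e-05,
        1.27537738e+00, -1.45978340e-01]), 'qvel': array([ 0.00128341, -0.00149132, -0.00044738,  0.00034899, -0.00113559,
       -0.00034957]), 'joint_efforts': array([ 2.22362396e-03, -4.31226969e+01, -2.44228542e+01,  7.18719140e-02,
        5.58946654e-02, -1.39408307e-04]), 'tool_pos': array([ 0.2272189 , -0.47286563,  0.24004503]), 'tool_rot': array([-3.14008861e+00, -2.33699853e-04,  4.47757498e-01]), 'contact_force': array([ 0.5216223 ,  0.05245679, -0.04830349]), 'torque': array([-0.02855477,  0.02420573,  0.04092376]), 'grip_force': 0.0, 'opening': 0.09154129961356983}
top 408.18597571416376 [[ 0.017 -0.997  0.079  0.554]
 [-1.    -0.016  0.006 -0.042]
 [-0.005 -0.08  -0.997  1.119]
 [ 0.     0.     0.     1.   ]]
scene 546.1416947797019 [[-7.810e-01  4.980e-01 -3.770e-01  1.168e+00]
 [ 6.250e-01  6.220e-01 -4.720e-01  6.270e-01]
 [-1.000e-03 -6.040e-01 -7.970e-01  1.192e+00]
 [ 0.000e+00  0.000e+00  0.000e+00  1.000e+00]]
```

View pics/top0.png

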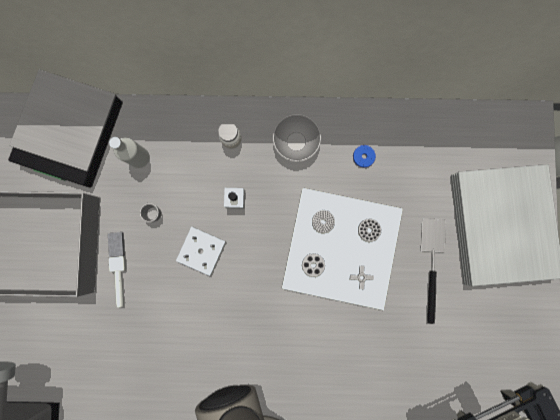

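View pics/scene0.png

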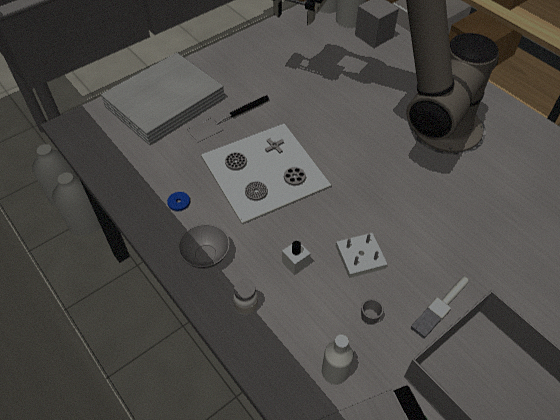

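Candidates in the top view: fine plate (322,222), medium (369,231), coarse (313,265), knife (361,277, not wanted) and the blue look-alike (364,156, not wanted). The keeper is at (201,251) and the stand and pin at (234,197). I'll check this in one close crop while measuring.

```bash
python3 - <<'E'
from h import *
p=cv2.imread("pics/top0.png"); c=eyes.calibration("top")
cv2.imwrite("pics/crop0.png",cv2.resize(p[180:315,165:410],None,fx=3.2,fy=3.2,interpolation=cv2.INTER_CUBIC))
g=cv2.cvtColor(p,cv2.COLOR_BGR2GRAY)
w=(g>205).astype(np.uint8)
for k in cv2.findContours(w,cv2.RETR_EXTERNAL,cv2.CHAIN_APPROX_NONE)[0]:
    if cv2.contourArea(k)>150: 
        r=cv2.minAreaRect(k); b=cv2.boxPoints(r)
        print("white",[round(x,1) for x in r[0]],[round(x,1) for x in r[1]],r[2],[ray(c,*q,.02)[:2].round(3).tolist() for q in b])
for n,u,v in(("fine",322,222),("med",369,231),("coarse",313,265)):
    m=np.zeros_like(g); cv2.circle(m,(u,v),18,1,-1)
    k=cv2.findNonZero(((g<190)&(m>0)).astype(np.uint8)); k=cv2.convexHull(k); e,r=cv2.minEnclosingCircle(k); print(n,e,r,ray(c,*e,.02)[:2].round(4))
E
```

```text
white [116.0, 281.5] [49.0, 14.0] 90.0 [[0.516, 0.418], [0.516, 0.38], [0.387, 0.374], [0.386, 0.411]]
white [200.0, 250.7] [36.2, 36.8] 24.145540237426758 [[0.511, 0.238], [0.601, 0.2], [0.563, 0.11], [0.473, 0.148]]
white [342.6, 248.6] [103.6, 102.3] 11.689369201660156 [[0.441, -0.046], [0.711, -0.098], [0.658, -0.373], [0.39, -0.316]]
white [233.0, 197.0] [18.0, 18.0] 90.0 [[0.707, 0.114], [0.708, 0.065], [0.659, 0.064], [0.658, 0.113]]
fine (322.84356689453125, 221.21165466308594) 11.957405090332031 [ 0.6213 -0.155 ]
med (369.0375671386719, 229.8988494873047) 12.145657539367676 [ 0.5999 -0.2793]
coarse (312.6666564941406, 264.8333435058594) 12.388504981994629 [ 0.504  -0.1287]
```

View pics/crop0.png

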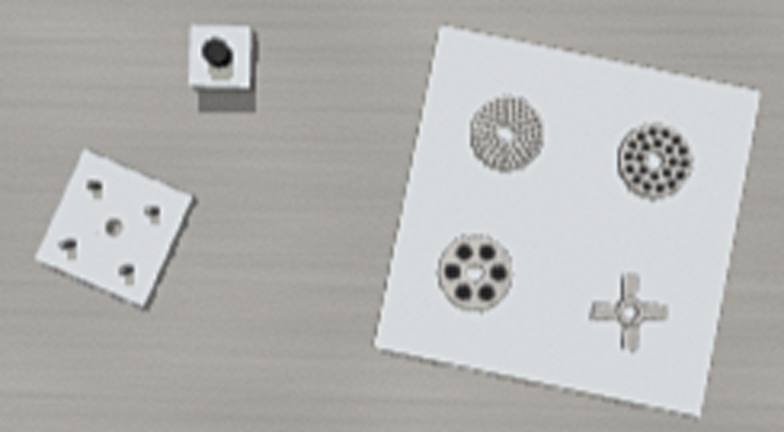

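The crop confirms the choice: six large holes (coarse) at crop (475,272), 22 holes (medium) at (654,161), many small holes (fine) at (507,133), and the knife at (630,312). The keeper sits near (0.537,0.174) with its axes at -23°, so tool yaw should be about 1.17. Next I'll move above the coarse plate.

```bash
python3 -m handwheel '[28,34,0,0.12,1,28,34,0,0.12,1,28,34,0,0.12,1,28,34,0,0.12,1,28,34,0,0.12,1]' 30 | tail -c 600; python3 -m handwheel '[28,34,0,0.12,1,28,34,0,0,1,28,34,0,0,1,27,34,0,0,1,26,34,0,0,1,0,0,0,0,1,0,0,0,0,1]'|tail -c 600
python3 - <<'E'
from h import *
p,d=eyes.read_camera("wrist"); c=eyes.calibration("wrist"); cv2.imwrite("pics/w1.png",p)
print(c["fx"],np.linalg.inv(c["world_to_cam"]).round(3))
s=robot.observe(); print(s["tool_pos"],s["tool_rot"],s["contact_force"])
E
```

```text
time: 0.6
tool_pos: [0.368, -0.3017, 0.2405]
tool_rot: [-3.141, -0.0, 1.052]
contact_force: [0.5, -0.5, 0.3]
opening: 0.0914
grip_force: 0.0
time: 1.3
tool_pos: [0.5043, -0.1325, 0.2402]
tool_rot: [-3.14, 0.0, 1.17]
contact_force: [0.2, 0.2, 0.3]
opening: 0.0917
grip_force: 0.0
293.7868228361505 [[ 0.92  -0.377 -0.105  0.532]
 [-0.391 -0.888 -0.242 -0.068]
 [-0.002  0.263 -0.965  0.384]
 [ 0.     0.     0.     1.   ]]
[ 0.50392763 -0.13331636  0.24031951] [-3.14060723e+00  4.77031328e-04  1.16856021e+00] [0.47051496 0.06432385 0.40918779]
```

View pics/w1.png

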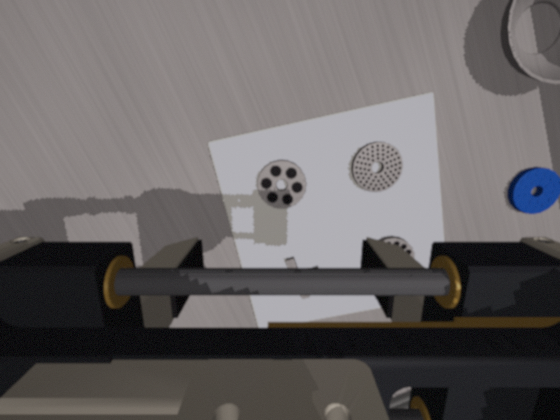

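The wrist view shows coarse at (281,184), fine at (376,167), and medium partly hidden at (395,247).

```bash
cat >> h.py <<'E'
def plate(img,c,u,v,R,z):
    g=cv2.cvtColor(img,cv2.COLOR_BGR2GRAY); x0,y0=int(u-R*1.6),int(max(0,v-R*1.6)); r=cv2.resize(g[y0:int(v+R*1.6),x0:int(u+R*1.6)],None,fx=4,fy=4,interpolation=cv2.INTER_CUBIC)
    h=cv2.HoughCircles(cv2.GaussianBlur(r,(0,0),2),cv2.HOUGH_GRADIENT_ALT,1.5,60,param1=100,param2=.5,minRadius=int(R*3.4),maxRadius=int(R*4.6))
    return [] if h is None else [((q[0]/4+x0).round(1),(q[1]/4+y0).round(1),q[2]/4,ray(c,q[0]/4+x0-.4,q[1]/4+y0-.4,z).round(4)) for q in h[0]]
E
python3 - <<'E'
from h import *
p=cv2.imread("pics/w1.png"); c=eyes.calibration("wrist")
print(plate(p,c,281,184,25,.024)); print(plate(p,c,376,167,25,.024))
t=cv2.imread("pics/top0.png"); c=eyes.calibration("top")
for u,v in((322.8,221.2),(369,230),(312.7,264.8)): print(plate(t,c,u,v,12,.024))
E
```

```text
[(np.float32(281.5), np.float32(182.6), np.float32(24.660048), array([ 0.5056, -0.1266,  0.024 ]))]
[]
[(np.float32(324.4), np.float32(222.2), np.float32(11.618366), array([ 0.6194, -0.1576,  0.024 ]))]
[(np.float32(369.2), np.float32(230.2), np.float32(11.521989), array([ 0.5999, -0.2779,  0.024 ]))]
[(np.float32(314.8), np.float32(265.6), np.float32(11.106309), array([ 0.5032, -0.1329,  0.024 ]))]
```

```bash
cat >> h.py <<'E'
def hull(img,c,u,v,R,z,lo=14):
    # plate silhouette: pixels darker than local board white, ellipse fitted to the hull
    g=cv2.cvtColor(img,cv2.COLOR_BGR2GRAY).astype(float); m=np.zeros(g.shape,np.uint8); cv2.circle(m,(int(u),int(v)),int(R*1.4),1,-1)
    w=np.median(g[(m>0)&(g>np.percentile(g[m>0],60))]); b=((g<w-lo)&(m>0)).astype(np.uint8); b=cv2.morphologyEx(b,cv2.MORPH_OPEN,np.ones((2,2)))
    k=max(cv2.findContours(b,cv2.RETR_EXTERNAL,cv2.CHAIN_APPROX_NONE)[0],key=cv2.contourArea); e=cv2.fitEllipse(cv2.convexHull(k))
    return np.round(e[0],1),np.round(e[1],1),ray(c,*e[0],z).round(4)
E
python3 - <<'E'
from h import *
p=cv2.imread("pics/w1.png"); c=eyes.calibration("wrist"); g=cv2.cvtColor(p,cv2.COLOR_BGR2GRAY)
m=np.zeros_like(g); cv2.circle(m,(281,184),22,1,-1)
n,l,st,ce=cv2.connectedComponentsWithStats(((g<70)&(m>0)).astype(np.uint8)); print(st[:,4],ce.round(1)); q=ce[1:][st[1:,4]>15].mean(0); print(q,ray(c,*q,.022))
for u,v in((281,184),(376,167)): print(hull(p,c,u,v,25,.022))
t=cv2.imread("pics/top0.png"); c=eyes.calibration("top")
for u,v in((322.8,221.2),(369,230),(312.7,264.8)): print(hull(t,c,u,v,12,.022,25))
E
```

```text
[234732     72     70     71     70     97     88] [[279.5 209.5]
 [275.4 170.6]
 [290.8 172.8]
 [265.9 183. ]
 [296.6 186.9]
 [272.  196.9]
 [286.6 198.8]]
[281.20340767 184.85308373] [ 0.50428502 -0.13002758  0.022     ]
(array([278.9, 189.3]), array([52.8, 62.1]), array([ 0.4994, -0.1341,  0.022 ]))
(array([376.2, 167.4]), array([50.2, 55.7]), array([ 0.6203, -0.1556,  0.022 ]))
(array([323.9, 222.4]), array([23. , 23.8]), array([ 0.618 , -0.1575,  0.022 ]))
(array([369.9, 230.9]), array([23.7, 23.9]), array([ 0.597 , -0.2811,  0.022 ]))
(array([314.1, 265.7]), array([23.4, 24.3]), array([ 0.5018, -0.1324,  0.022 ]))
```

```bash
python3 -m handwheel '[0,2,-45,0,1,0,0,-45,0,1,0,0,-45,0,1,0,0,-45,0,1,0,0,-22,0,1,0,0,-10,0,1,0,0,0,0,1]' 30 | tail -c 200;  python3 -m handwheel '[0,0,0,0,0.4,0,0,0,0,0.4,0,0,0,0,0.4,0,0,0,0,0.4,0,0,0,0,0.4]' 30
```

```text
time: 2.05
tool_pos: [0.5035, -0.1323, 0.0282]
tool_rot: [-3.14, 0.0, 1.166]
contact_force: [-0.4, -0.1, 0.4]
opening: 0.0918
grip_force: 0.0
time: 2.55
tool_pos: [0.5045, -0.1313, 0.0292]
tool_rot: [3.141, 0.0, 1.168]
contact_force: [-0.7, -0.7, 3.7]
opening: 0.0603
grip_force: 29.8
```

```bash
python3 -m handwheel '[0,0,20,0,0.4,0,0,40,0,0.4,0,0,40,0,0.4,0,0,0,0,0.4,0,0,0,0,0.4]' 30
python3 - <<'E'
from h import *
s=robot.observe();p,d=eyes.read_camera("wrist"); c=eyes.calibration("wrist"); cv2.imwrite("pics/w2.png",p)
M=np.array(c["world_to_cam"]); 
for z in(0,-.01): 
    q=M@[*(s["tool_pos"]+[0,0,z]),1]; print(q[0]/q[2]*c["fx"]+c["cx"],q[1]/q[2]*c["fy"]+c["cy"])
print(s["tool_pos"],s["contact_force"])
E
```

```text
time: 3.05
tool_pos: [0.5043, -0.1312, 0.129]
tool_rot: [3.14, 0.0, 1.168]
contact_force: [0.4, 0.4, -2.8]
opening: 0.0604
grip_force: 29.8
283.07430839384625 266.8964712431079
283.03548644375303 258.86261166275904
[ 0.50434873 -0.131164    0.12904577] [ 0.37714066  0.35020616 -2.84470147]
```

View pics/w2.png

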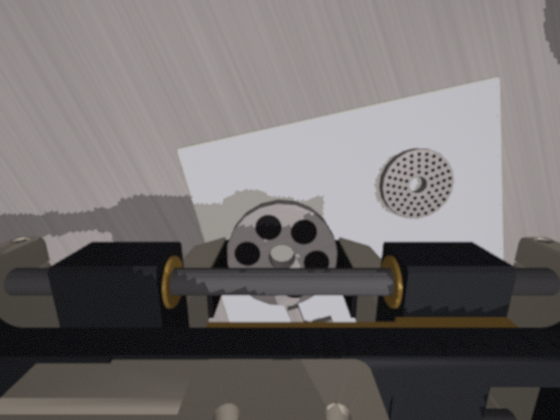

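The coarse plate is held level, bore at about (282,254). I'll move short of the keeper and measure it with the wrist camera.

```bash
python3 - <<'E'
from h import *
p=cv2.imread("pics/w2.png"); c=eyes.calibration("wrist"); 
for v in(252,254,256): print(ray(c,282.5,v,.1245)-[.5043,-.1312,.129])
print("fine",hull(p,c,417,184,37,.023))
E
python3 -m handwheel '[1,40,10,0,0.4,1,40,10,0,0.4,0,40,10,0,0.4,0,40,10,0,0.4,0,40,10,0,0.4,0,31,10,0,0.4,0,0,0,0,0.4,0,0,0,0,0.4]'
python3 - <<'E'
from h import *
p,d=eyes.read_camera("wrist"); c=eyes.calibration("wrist"); cv2.imwrite("pics/w3.png",p); np.save("w3.npy",[c["world_to_cam"]])
E
```

```text
[ 0.00233529  0.00620129 -0.0045    ]
[ 0.00187797  0.00512385 -0.0045    ]
[ 0.00141887  0.00404224 -0.0045    ]
fine (array([415. , 183.9]), array([70.4, 81.2]), array([ 0.6184, -0.1521,  0.023 ]))
time: 3.9
tool_pos: [0.5054, 0.1002, 0.187]
tool_rot: [-3.139, 0.002, 1.17]
contact_force: [-0.3, -0.1, -3.0]
opening: 0.0603
grip_force: 29.8
```

View pics/w3.png

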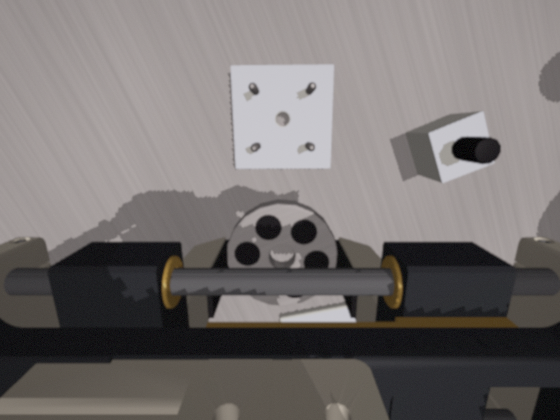

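Keeper at (283,118) with its centre hole, aligned with the image; stand and knob at (462,148)/(488,149); held plate at about (282,254).

```bash
cat >> h.py <<'E'
def keeper(p,c,z=.02,u=283,v=118):
    hs=cv2.cvtColor(p,cv2.COLOR_BGR2HSV); g=hs[...,2]
    b=((g>175)).astype(np.uint8); n,l,st,ce=cv2.connectedComponentsWithStats(b)
    i=min((i for i in range(1,n) if st[i,4]>800),key=lambda i:np.hypot(*(ce[i]-[u,v])))
    k=cv2.findContours((l==i).astype(np.uint8),cv2.RETR_EXTERNAL,cv2.CHAIN_APPROX_NONE)[0][0]
    W=np.array([ray(c,*q,z)[:2] for q in cv2.convexHull(k)[:,0]]).astype(np.float32)
    return cv2.minAreaRect(W*1000)
E
python3 - <<'E'
from h import *
p=cv2.imread("pics/w3.png"); c=eyes.calibration("wrist"); s=robot.observe(); g=cv2.cvtColor(p,cv2.COLOR_BGR2GRAY)
print(keeper(p,c), "hole",ray(c,282.5,119,.0195))
t=cv2.imread("pics/top0.png"); print("top",keeper(t,eyes.calibration("top"),.02,200,250))
m=np.zeros_like(g); cv2.ellipse(m,(283,250),(48,44),0,0,360,1,-1); m[268:]=0
n,l,st,ce=cv2.connectedComponentsWithStats(((g<60)&(m>0)).astype(np.uint8)); print(st[1:,4],ce[1:].round(1))
pts=[q for q,a in zip(ce[1:],st[1:,4]) if a>150]
P=np.array([ray(c,*q,s["tool_pos"][2]-.0055)[:2] for q in pts[:3]]); 
A=np.c_[2*P,np.ones(len(P))]; x=np.linalg.lstsq(A,(P**2).sum(1),rcond=None)[0]; print("plate-tcp",x[:2]-s["tool_pos"][:2],"r",np.sqrt(x[2]+x[:2]@x[:2]), s["tool_pos"],s["tool_rot"])
E
```

```text
((537.226318359375, 173.3798065185547), (101.21204376220703, 100.77580261230469), 67.7784652709961) hole [0.53708381 0.17302833 0.0195    ]
top ((537.1043090820312, 174.29541015625), (101.06242370605469, 101.51831817626953), 67.80465698242188)
[459 471 453 355] [[268.  227.4]
 [303.6 231.7]
 [246.9 253.2]
 [316.  259.9]]
plate-tcp [0.00087751 0.0016935 ] r 0.019457832007884604 [0.50549874 0.09938554 0.18704059] [-3.13886909e+00  1.90467994e-03  1.16833066e+00]
```

```bash
python3 -m handwheel '[10,24,0,0.014,0.4,10,24,0,0,0.4,11,25,0,0,0.4,0,0,-40,0,0.4,0,0,-40,0,0.4,0,0,-12,0,0.4,0,0,-10,0,0.4,0,0,-10,0,0.4]'
python3 -m handwheel '[0,0,-8,0,0.4,0,0,0,0,0.4]'
```

```text
time: 4.75
tool_pos: [0.5384, 0.1721, 0.0771]
tool_rot: [3.14, -0.001, 1.181]
contact_force: [0.4, -0.2, -2.9]
opening: 0.0606
grip_force: 29.8
time: 4.95
tool_pos: [0.5373, 0.1725, 0.0685]
tool_rot: [-3.141, 0.0, 1.182]
contact_force: [-0.0, 0.8, -2.8]
opening: 0.0603
grip_force: 29.8
```

```bash
python3 -m handwheel '[0,0,-8,0,0.4,0,0,-4,0,0.4,0,0,0,0,0.4]'
```

```text
time: 5.25
tool_pos: [0.537, 0.1727, 0.0563]
tool_rot: [-3.141, 0.0, 1.182]
contact_force: [0.6, 0.2, -3.0]
opening: 0.0604
grip_force: 29.8
```

```bash
python3 -m handwheel '[0,0,-8,0,0.4,0,0,-5,0,0.4,0,0,-4,0,0.4,0,0,0,0,0.4]'
```

```text
time: 5.65
tool_pos: [0.5369, 0.1727, 0.039]
tool_rot: [-3.141, 0.001, 1.182]
contact_force: [-0.8, 0.1, -2.3]
opening: 0.0604
grip_force: 29.8
```

```bash
python3 -m handwheel '[0,0,-2,0,0.4,0,0,0,0,0.4,0,0,0,0,0.85,0,0,0,0,0.85,0,0,0,0,0.85]'; python3 -m handwheel '[0,0,20,0,0.85,0,0,40,0,0.9,0,0,50,0,0.9,0,-30,20,0,0.9,0,-40,20,0,1,0,0,0,0,1]'
python3 - <<'E'
from h import *
p,d=eyes.read_camera("wrist"); c=eyes.calibration("wrist"); cv2.imwrite("pics/w4.png",p)
E
```

```text
time: 6.15
tool_pos: [0.5377, 0.1728, 0.0382]
tool_rot: [3.141, -0.0, 1.182]
contact_force: [0.4, 1.0, 0.5]
opening: 0.0766
grip_force: 0.0
time: 6.75
tool_pos: [0.5391, 0.0994, 0.1912]
tool_rot: [3.135, -0.001, 1.179]
contact_force: [-0.1, 0.8, -0.7]
opening: 0.0909
grip_force: 0.0
```

View pics/w4.png

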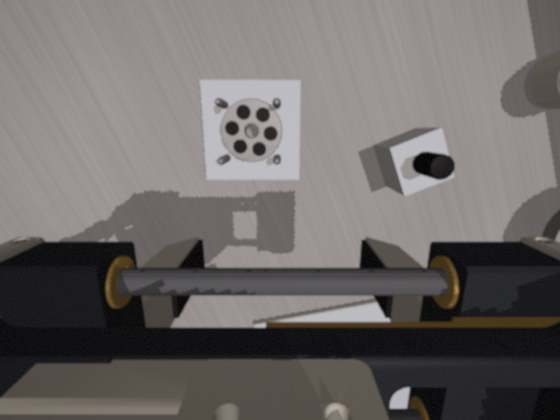

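Coarse sits flat between the posts at (251,130). The stand and knob are at about (420,160).

```bash
cat >> h.py <<'E'
def ringfit(p,c,u,v,R,z,th=70,amin=15):
    g=cv2.cvtColor(p,cv2.COLOR_BGR2GRAY); m=np.zeros_like(g); cv2.circle(m,(u,v),R,1,-1)
    n,l,st,ce=cv2.connectedComponentsWithStats(((g<th)&(m>0)).astype(np.uint8)); k=st[1:,4]>amin
    return st[1:,4],ray(c,*ce[1:][k].mean(0),z).round(4)
E
python3 - <<'E'
from h import *
p=cv2.imread("pics/w4.png"); c=eyes.calibration("wrist")
print("coarse",ringfit(p,c,251,130,27,.032)); print(keeper(p,c,.02,251,130)); print("hole ",ray(c,251.5,130,.032))
print("stand",keeper(p,c,.054,420,160))
g=cv2.cvtColor(p,cv2.COLOR_BGR2GRAY); m=np.zeros_like(g); m[140:185,410:460]=1
k=cv2.findNonZero(((g<45)&(m>0)).astype(np.uint8)); print("knob box",cv2.boundingRect(k),cv2.minAreaRect(k))
t=cv2.imread("pics/top0.png"); c=eyes.calibration("top"); g=cv2.cvtColor(t,cv2.COLOR_BGR2GRAY); m=g*0; m[185:210,222:246]=1
k=cv2.findNonZero(((g<60)&(m>0)).astype(np.uint8)); r=cv2.minAreaRect(k); print("top knob",r,ray(c,*r[0],.072)); print("stand",keeper(t,c,.054,233,197))
E
```

```text
coarse (array([121, 118, 118, 113, 113, 112], dtype=int32), array([0.5371, 0.1769, 0.032 ]))
((535.6683959960938, 176.0543212890625), (98.64624786376953, 99.27284240722656), 67.5565185546875)
hole  [0.53774608 0.17694731 0.032     ]
stand ((677.1324462890625, 87.24383544921875), (48.94537353515625, 48.777244567871094), 89.51741790771484)
knob box (414, 153, 39, 25) ((432.89190673828125, 165.14865112304688), (38.962562561035156, 22.35826301574707), 9.462322235107422)
top knob ((232.5, 196.49998474121094), (8.485280990600586, 5.656853675842285), 45.0) [0.67824234 0.08415828 0.072     ]
stand ((537.63525390625, 167.6038818359375), (97.93675994873047, 98.3785400390625), 67.80463409423828)
```

```bash
python3 -m handwheel '[5,-46,0,0,1,5,-46,0,0,1,5,-46,0,0,1,5,-46,0,0,1,5,-46,0,0,1,5,-46,0,0,1,5,-46,0,0,1]' | head -2;python3 -m handwheel '[5,-46,0,0,1,5,-46,0,0,1,0,0,0,0,1,0,0,0,0,1,0,0,0,0,1]'
python3 - <<'E'
from h import *
s=robot.observe();c=eyes.calibration("wrist");p,d=eyes.read_camera("wrist"); cv2.imwrite("pics/w5.png",p)
M=np.array(c["world_to_cam"])
for n,x,y in(("med",.599,-.279),("fine",.6195,-.1555)):
    q=M@[x,y,.024,1]; u,v=q[0]/q[2]*c["fx"]+c["cx"],q[1]/q[2]*c["fy"]+c["cy"]; R=.031/q[2]*c["fx"]; print(n,u,v,R,hull(p,c,u,v,R,.022),ringfit(p,c,int(u),int(v),int(R*.92),.022,80,10 if n=="med" else 2))
print(s["tool_pos"])
E
```

```text
time: 7.5
tool_pos: [0.5725, -0.22, 0.1869]
time: 8.0
tool_pos: [0.5825, -0.3095, 0.187]
tool_rot: [-3.14, -0.001, 1.183]
contact_force: [-0.4, 0.8, -0.1]
opening: 0.0918
grip_force: 0.0
med 285.6165990052049 165.17944177570428 29.79484698031803 (array([286.4, 171.1]), array([61.6, 75.4]), array([ 0.5974, -0.2853,  0.022 ])) (array([28, 26, 29, 23, 28, 26, 24, 28, 28, 26, 22, 27, 29, 25, 27, 28, 26,
       26, 29, 26, 29, 28], dtype=int32), array([ 0.6009, -0.2794,  0.022 ]))
fine 256.41385158502897 33.59585989335818 33.27273777010358 (array([259.1,  34.1]), array([67.7, 77.7]), array([ 0.6217, -0.1562,  0.022 ])) (array([ 3,  3,  2,  4,  1,  4,  4,  3,  4,  2,  2,  3,  2,  2,  3,  2,  2,
        4,  3,  2,  2,  3, 29,  2,  2,  3,  2,  3,  2,  2,  2,  2,  2,  3,
        2,  2,  2,  1,  2,  1,  4,  2,  2,  1,  2,  2,  1,  2,  2,  2,  2,
        1,  1,  2,  2,  1,  1,  1,  1,  1], dtype=int32), array([ 0.6203, -0.1431,  0.022 ]))
[ 0.58249728 -0.30954372  0.18703817]
```

View pics/w5.png

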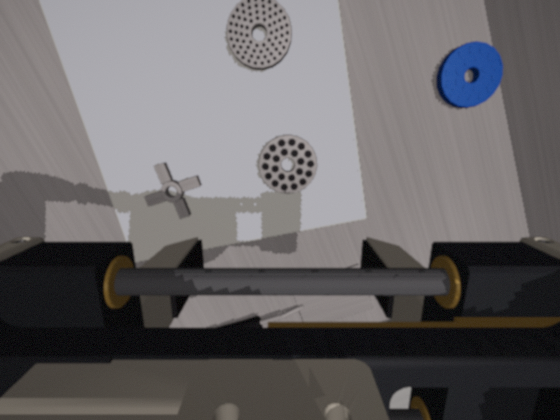

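Medium at (287,163), blue look-alike at (470,75) left alone, fine at (259,33), knife at (173,190). Now grasping medium.

```bash
python3 -m handwheel '[9,15,-20,0,1,9,15,-40,0,1,0,0,-45,0,1,0,0,-33,0,1,0,0,-20,0,1,0,0,0,0,1,0,0,0,0,1]' 30 | head -2;  python3 -m handwheel '[0,0,0,0,0.4,0,0,0,0,0.4,0,0,0,0,0.4,0,0,0,0,0.4,0,0,0,0,0.4]' 30;python3 -m handwheel '[0,0,20,0,0.4,0,0,40,0,0.4,0,0,40,0,0.4,0,0,0,0,0.4]'|head -4
```

```text
time: 8.75
tool_pos: [0.6007, -0.2796, 0.0299]
time: 9.25
tool_pos: [0.6004, -0.2813, 0.0299]
tool_rot: [3.141, 0.0, 1.182]
contact_force: [0.1, 1.3, 0.6]
opening: 0.0598
grip_force: 29.9
time: 9.65
tool_pos: [0.6031, -0.2829, 0.1362]
tool_rot: [3.13, 0.002, 1.182]
contact_force: [1.8, -1.1, -0.4]
```

```bash
python3 -m handwheel '[-6,45,20,0,0.4,-6,45,20,0,0.4,-6,45,17,0,0.4,-6,45,0,0,0.4,-6,45,0,0,0.4,-6,45,0,0,0.4,-7,45,0,0,0.4,-7,45,0,0,0.4]' | head -2; python3 -m handwheel '[-7,46,0,0,0.4,-7,46,0,0,0.4,0,0,0,0,0.4,0,0,0,0,0.4,0,0,0,0,0.4]'
python3 - <<'E'
from h import *
s=robot.observe();c=eyes.calibration("wrist");p,d=eyes.read_camera("wrist"); cv2.imwrite("pics/w6.png",p)
q=cv2.imread("pics/w3.png"); np.save("d6.npy",d)
cv2.imwrite("pics/cmp.png",np.hstack([cv2.resize(a[185:275,215:350],None,fx=2.9,fy=2.9,interpolation=cv2.INTER_CUBIC) for a in(q,p)]))
E
```

```text
time: 10.45
tool_pos: [0.5493, 0.0804, 0.1858]
time: 10.95
tool_pos: [0.5363, 0.1698, 0.1861]
tool_rot: [-3.141, 0.001, 1.181]
contact_force: [0.3, 0.0, -1.2]
opening: 0.0598
grip_force: 29.9
```

View pics/cmp.png

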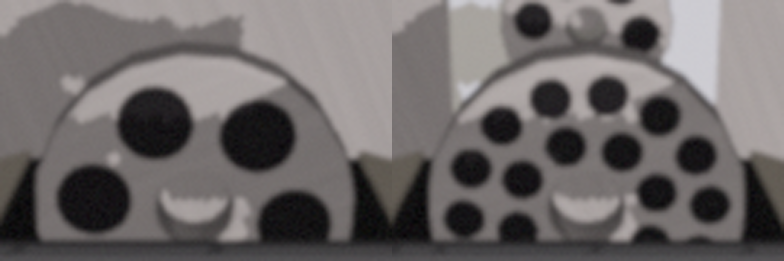

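The comparison (left: coarse, right: medium) shows the medium rim about 1.5 px lower, so it sits roughly 1.4 mm nearer the TCP. I'll shift the target to suit.

```bash
python3 -m handwheel '[1,3,-40,0,0.4,0,0,-40,0,0.4,0,0,-16,0,0.4,0,0,-10,0,0.4,0,0,0,0,0.4,0,0,-8,0,0.4,0,0,0,0,0.4]'
python3 -m handwheel '[0,0,-6,0,0.4,0,0,-5,0,0.4,0,0,0,0,0.4]'
```

```text
time: 11.7
tool_pos: [0.5376, 0.1735, 0.0729]
tool_rot: [3.141, -0.0, 1.181]
contact_force: [0.5, -0.5, -1.3]
opening: 0.0599
grip_force: 29.9
time: 12.0
tool_pos: [0.5369, 0.1737, 0.0612]
tool_rot: [-3.141, 0.001, 1.182]
contact_force: [-0.7, -0.7, -1.1]
opening: 0.0602
grip_force: 29.9
```

```bash
python3 -m handwheel '[0,0,-5,0,0.4,0,0,-4,0,0.4,0,0,0,0,0.4]'; python3 -m handwheel '[0,0,-2,0,0.4,0,0,0,0,0.4]'
```

```text
time: 12.3
tool_pos: [0.5369, 0.1737, 0.052]
tool_rot: [-3.141, 0.001, 1.182]
contact_force: [0.7, 0.5, -1.9]
opening: 0.06
grip_force: 29.9
time: 12.5
tool_pos: [0.5373, 0.1737, 0.0506]
tool_rot: [-3.141, 0.0, 1.182]
contact_force: [0.0, 0.1, -1.5]
opening: 0.0598
grip_force: 29.9
```

```bash
python3 -m handwheel '[0,0,-1,0,0.4,0,0,0,0,0.85,0,0,0,0,0.85,0,0,0,0,0.85]'|tail -3; python3 -m handwheel '[0,0,20,0,0.85,0,0,40,0,0.9,0,0,50,0,0.9,0,-30,24,0,0.9,8,-42,0,0,1,8,-42,0,0,1,8,-42,0,0,1,8,-42,0,0,1]'|head -2;python3 -m handwheel '[9,-42,0,0,1,9,-42,0,0,1,9,-42,0,0,1,9,-43,0,0,1,0,0,0,0,1,0,0,0,0,1,0,0,0,0,1]'
python3 - <<'E'
from h import *
s=robot.observe();c=eyes.calibration("wrist");p,d=eyes.read_camera("wrist"); cv2.imwrite("pics/w7.png",p)
M=np.array(c["world_to_cam"])
q=M@[.621,-.156,.024,1]; u,v=q[0]/q[2]*c["fx"]+c["cx"],q[1]/q[2]*c["fy"]+c["cy"]; R=.031/q[2]*c["fx"]; print(u,v,R,hull(p,c,u,v,R,.022))
for th in(90,110,125): a,e=ringfit(p,c,int(u),int(v),int(R*.9),.022,th,2); print(th,len(a),e)
print(s["tool_pos"])
cv2.imwrite("pics/c7.png",cv2.resize(p[int(v-45):int(v+45),int(u-60):int(u+60)],None,fx=5,fy=5))
E
```

```text
contact_force: [-0.6, -0.2, 0.0]
opening: 0.0767
grip_force: 0.0
time: 13.7
tool_pos: [0.5695, -0.0259, 0.1841]
time: 14.4
tool_pos: [0.6051, -0.1921, 0.1836]
tool_rot: [-3.141, -0.0, 1.183]
contact_force: [-0.8, 0.6, 0.3]
opening: 0.0915
grip_force: 0.0
282.8984663925748 160.64801106221057 30.248058778361447 (array([283.4, 159.1]), array([61. , 62.5]), array([ 0.622, -0.155,  0.022]))
90 67 [ 0.6131 -0.1603  0.022 ]
110 72 [ 0.6196 -0.156   0.022 ]
125 52 [ 0.6227 -0.1517  0.022 ]
[ 0.60510346 -0.19212358  0.18364877]
```

View pics/c7.png

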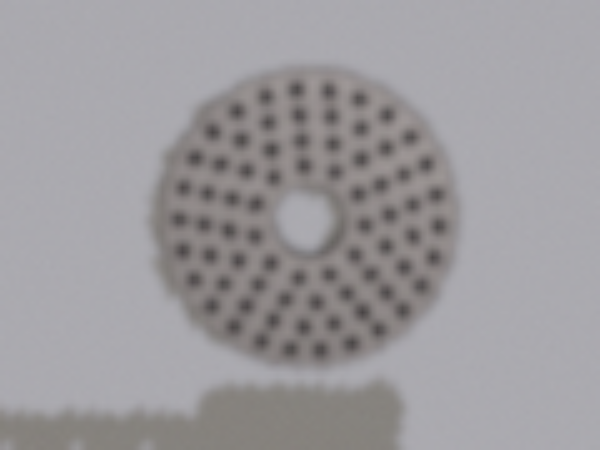

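The fine plate's outer hole ring is centred at crop (309,220), giving (0.622,-0.155). Now grasping it.

```bash
python3 -m handwheel '[8,18,-20,0,1,9,19,-40,0,1,0,0,-45,0,1,0,0,-32,0,1,0,0,-18,0,1,0,0,0,0,1,0,0,0,0,1]' 30 | head -2;  python3 -m handwheel '[0,0,0,0,0.4,0,0,0,0,0.4,0,0,0,0,0.4,0,0,0,0,0.4,0,0,0,0,0.4]' 30;python3 -m handwheel '[0,0,20,0,0.4,0,0,40,0,0.4,0,0,40,0,0.4,0,0,0,0,0.4]'|head -4
```

```text
time: 15.15
tool_pos: [0.6224, -0.1547, 0.0289]
time: 15.65
tool_pos: [0.6223, -0.1562, 0.0289]
tool_rot: [3.142, -0.0, 1.182]
contact_force: [-0.1, 0.2, 0.6]
opening: 0.0609
grip_force: 30.0
time: 16.05
tool_pos: [0.6253, -0.1574, 0.1349]
tool_rot: [3.13, -0.0, 1.182]
contact_force: [1.5, -1.0, -1.6]
```

```bash
python3 -m handwheel '[-10,41,20,0,0.4,-10,41,20,0,0.4,-10,41,17,0,0.4,-11,41,0,0,0.4,-11,41,0,0,0.4,-11,41,0,0,0.4,-11,41,0,0,0.4,-11,41,0,0,0.4]' | head -2; python3 -m handwheel '[0,0,0,0,0.4,0,0,0,0,0.4,0,0,0,0,0.4]'
python3 - <<'E'
from h import *
p,d=eyes.read_camera("wrist"); cv2.imwrite("pics/w8.png",p)
# rim top row at the centre columns, for the three held plates
for n in(3,6,8):
    g=cv2.cvtColor(cv2.imread(f"pics/w{n}.png"),cv2.COLOR_BGR2GRAY); print(n,g[196:212,278:288].mean(1).round().astype(int), "bore",g[246:262,279:287].mean(1).round().astype(int))
E
```

```text
time: 16.85
tool_pos: [0.5362, 0.1731, 0.1848]
time: 17.15
tool_pos: [0.5374, 0.1708, 0.1852]
tool_rot: [-3.141, 0.001, 1.181]
contact_force: [0.5, -0.4, -1.4]
opening: 0.0611
grip_force: 30.0
3 [114 113 110  99  86  81  86 104 135 158 167 168 166 166 166 165] bore [112 112 113 112 112 112 116 129 147 156 161 161 161 159 147 120]
6 [105  99  91  83  81  83  90 110 141 165 175 176 175 174 169 158] bore [115 115 115 116 116 115 121 137 154 163 165 165 165 163 150 121]
8 [110 106 101  93  83  77  78  82  88 105 136 163 173 173 169 161] bore [115 114 114 114 113 114 116 127 147 160 164 163 163 164 163 159]
```

```bash
python3 -m handwheel '[0,3,-40,0,0.4,0,0,-40,0,0.4,0,0,-16,0,0.4,0,0,-8,0,0.4,0,0,0,0,0.4,0,0,-8,0,0.4,0,0,0,0,0.4]'
python3 -m handwheel '[0,0,-5,0,0.4,0,0,-4,0,0.4,0,0,0,0,0.4]'
```

```text
time: 17.9
tool_pos: [0.5376, 0.1745, 0.0739]
tool_rot: [3.141, -0.0, 1.181]
contact_force: [-0.4, -0.1, -1.6]
opening: 0.0613
grip_force: 30.0
time: 18.2
tool_pos: [0.537, 0.1747, 0.0643]
tool_rot: [-3.141, 0.0, 1.182]
contact_force: [-0.1, -0.5, -1.9]
opening: 0.0615
grip_force: 30.0
```

```bash
python3 -m handwheel '[0,0,-2,0,0.4,0,0,-1,0,0.4,0,0,0,0,0.4]'|sed -n 2,4p;  python3 -m handwheel '[0,0,0,0,0.85,0,0,0,0,0.85,0,0,0,0,0.85]'|sed -n 2,4p; python3 -m handwheel '[0,0,20,0,0.85,0,0,40,0,0.9,0,-20,40,0,0.9,0,-25,24,0,0.9,15,-30,0,0,1,0,0,0,0,1,0,0,0,0,1,0,0,0,0,1]'
python3 - <<'E'
from h import *
p,d=eyes.read_camera("wrist"); c=eyes.calibration("wrist"); cv2.imwrite("pics/w9.png",p)
s=cv2.resize(p[60:230,180:480],None,fx=2.6,fy=2.6,interpolation=cv2.INTER_CUBIC); cv2.imwrite("pics/c9.png",s)
M=np.array(c["world_to_cam"])
for P in([.5372,.1735,.056],[.679,.085,.09],[.679,.085,.054]): q=M@[*P,1]; print(q[0]/q[2]*c["fx"]+c["cx"],q[1]/q[2]*c["fy"]+c["cy"])
E
```

```text
tool_pos: [0.5373, 0.1748, 0.0616]
tool_rot: [-3.142, 0.0, 1.182]
contact_force: [0.7, -0.4, -1.4]
tool_pos: [0.5376, 0.1748, 0.062]
tool_rot: [3.141, -0.0, 1.182]
contact_force: [0.4, 0.7, -0.0]
time: 19.6
tool_pos: [0.5518, 0.1003, 0.1853]
tool_rot: [-3.141, 0.0, 1.182]
contact_force: [0.4, -0.2, -0.5]
opening: 0.0921
grip_force: 0.0
236.50831898290096 138.88883860328002
433.05824392775673 175.9372069086088
414.01205103480936 169.96670557990913
```

View pics/c9.png

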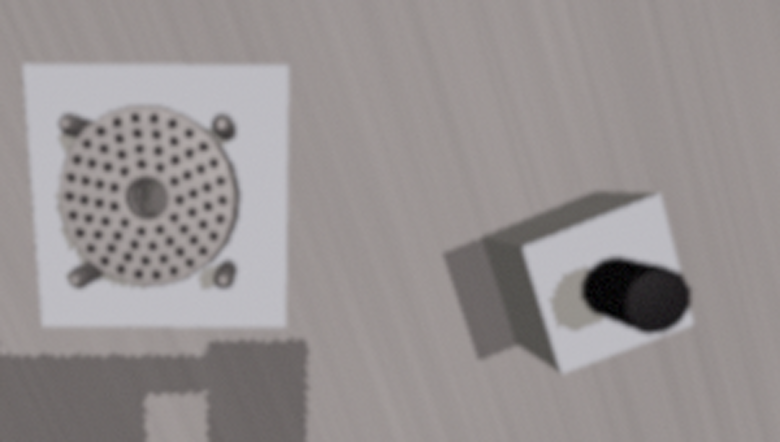

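The fine plate sits flat on top, bore at image (236.5,135.8). The knob's top face is at (432.7,174.6). That was the eleventh picture, one over the limit of ten, so from here I'll use numbers only.

```bash
python3 - <<'E'
from h import *
c=eyes.calibration("wrist"); p=cv2.imread("pics/w9.png"); print("bore",ray(c,236.3,135.6,.056),"knob",ray(c,432.5,174.4,.09)); print("stand",keeper(p,c,.054,415,165),"keeper",keeper(p,c,.02,240,135)[0])
print(robot.observe()["tool_pos"])
E
```

```text
bore [0.53822558 0.17620129 0.056     ] knob [0.67889689 0.08640551 0.09      ]
stand ((679.052001953125, 85.13919830322266), (49.33049392700195, 49.30239486694336), 89.62815856933594) keeper (536.6921997070312, 174.2660675048828)
[0.55180789 0.10054181 0.18528527]
```

```bash
python3 -m handwheel '[42,-5,0,0,0.6,42,-5,0,0,0.6,43,-4,0,0,0.6,0,0,-30,0,0.6,0,0,0,0,0.6,0,0,-40,0,0.6,0,0,-30,0,0.6,0,0,-12,0,0.6]'|sed -n 1,5p; python3 -m handwheel '[0,0,0,0,0.6,0,0,0,0,0.6]'
```

```text
time: 20.45
tool_pos: [0.6765, 0.0867, 0.071]
tool_rot: [-3.136, 0.003, 1.183]
contact_force: [-1.0, 0.5, 0.6]
opening: 0.0555
time: 20.65
tool_pos: [0.6799, 0.0862, 0.0756]
tool_rot: [3.14, -0.001, 1.182]
contact_force: [0.6, -0.2, 1.2]
opening: 0.0546
grip_force: 0.0
```

```bash
python3 -m handwheel '[0,0,-2,0,0.6,0,0,0,0,0.1,0,0,0,0,0.1,0,0,0,0,0.1,0,0,0,0,0.1,0,0,0,0,0.1,0,0,0,0,0.1]' 30; python3 -m handwheel '[0,0,15,0,0.1,0,0,30,0,0.1,0,0,30,0,0.1,0,0,0,0,0.1,0,0,0,0,0.1]'
python3 - <<'E'
from h import *
s=robot.observe();p,d=eyes.read_camera("wrist"); c=eyes.calibration("wrist"); cv2.imwrite("pics/w10.png",p)
M=np.array(c["world_to_cam"]); q=M@[*(s["tool_pos"]+[0,0,.017]),1]; print("expected knob top",q[0]/q[2]*c["fx"]+c["cx"],q[1]/q[2]*c["fy"]+c["cy"])
g=cv2.cvtColor(p,cv2.COLOR_BGR2GRAY); print(g[236:272:2,258:310:4])
E
```

```text
time: 21.35
tool_pos: [0.6794, 0.0857, 0.0718]
tool_rot: [3.141, 0.0, 1.182]
contact_force: [0.1, 0.3, -0.2]
opening: 0.0211
grip_force: 30.0
time: 21.85
tool_pos: [0.6796, 0.0858, 0.1482]
tool_rot: [3.14, -0.001, 1.182]
contact_force: [-0.2, -0.5, -1.4]
opening: 0.0213
grip_force: 30.0
expected knob top 282.805495000081 282.97429542650787
[[141 165 164 164 146  75  78  70 204 178 165 164 153]
 [111 158 165 165 140  57  53  57 198 194 165 153 108]
 [ 89  90 165 163  93  17  17  22 158 182 152  77  94]
 [ 77  59 165 127  17   5   9  17  48 119 122  25  88]
 [ 66  58 157  45  16   4  13   9   3  43 117  23  80]
 [ 54  57 127  15  12   5  13   4  11  14 105  28  74]
 [ 43  50  80   9  14  11  13  13   8  16  68  23  59]
 [ 34  42  38  14  13   4  13   4  15   9  37  28  51]
 [ 20  27  10   9   8  18  13  15   8   4  23  24  38]
 [ 22  15  13  18  16  16  14   9  14  10  16  22  33]
 [ 18  12   7  11   4   9  15  12  17  10   6  16  19]
 [ 17  14  11  10   6   7  13  10  11  10  16  12  20]
 [ 17   9  10  18  14  13  13   9  13  11  12  18  15]
 [ 16  13  15  20  14  13  11  14  12  14  12   7  15]
 [ 14  10  13   8  10  14  22  20  14   3   6  15  18]
 [ 20  14  18  17  22  23  26  28  19  13   9  20  17]
 [ 37  38  38  40  40  40  37  38  34  35  38  36  39]
 [ 66  65  64  65  66  63  62  63  55  61  64  66  65]]
```

```bash
python3 - <<'E'
from h import *
s=robot.observe();c=eyes.calibration("wrist"); p=cv2.imread("pics/w10.png"); M=np.array(c["world_to_cam"]); t=s["tool_pos"]; y=s["tool_rot"][2]; ax=np.array([np.cos(y),np.sin(y),0])
def pr(P): q=M@[*P,1]; return (q[0]/q[2]*c["fx"]+c["cx"]).round(1),(q[1]/q[2]*c["fy"]+c["cy"]).round(1)
for o in(-2,0,2): print(o,"knob front low edge",pr(t+ax*(.011+o/1e3)+[0,0,-.018]),"foot",pr(t+ax*o/1e3+[0,0,-.070]))
g=cv2.cvtColor(p,cv2.COLOR_BGR2GRAY); print(g[204:244:2,270:298:2])
E
```

```text
-2 knob front low edge (np.float64(281.6), np.float64(238.1)) foot (np.float64(281.7), np.float64(227.2))
0 knob front low edge (np.float64(281.6), np.float64(234.9)) foot (np.float64(281.7), np.float64(224.7))
2 knob front low edge (np.float64(281.6), np.float64(231.7)) foot (np.float64(281.7), np.float64(222.3))
[[166 165 166 166 193 203 208 206 202 203 206 202 206 208]
 [166 166 165 166 177 181 198 186 173 174 183 175 190 188]
 [165 165 165 164 162 159 161 162 164 165 167 165 169 167]
 [166 164 165 154 130 121 122 130 149 162 166 165 166 166]
 [166 166 154 123 106 108 108 110 116 145 165 167 165 165]
 [166 163 133 103 104 108 107 108 106 128 163 166 166 166]
 [165 159 122 101 105 108 111 109 106 119 159 165 165 166]
 [165 160 124 102 106 107 110 108 107 115 155 165 166 165]
 [165 165 142 108 105 109 108 109 108 133 161 166 165 166]
 [165 165 159 134 110  99  97 103 125 155 163 166 165 165]
 [165 165 164 148 102  78  77  80 136 184 176 169 165 165]
 [166 165 162 120  76  75  75  72  96 179 204 186 165 165]
 [165 165 158  97  72  73  76  74  74 158 206 200 168 165]
 [164 166 155  91  74  75  74  74  76 149 206 205 178 164]
 [166 164 155  86  75  76  75  74  72 143 205 204 188 166]
 [165 165 152  85  73  76  76  74  72 136 205 197 172 165]
 [164 165 146  81  75  76  78  72  70 133 204 205 178 165]
 [165 165 140  70  57  58  53  50  57 116 198 208 194 166]
 [163 142  93  31  17  19  17  11  22  66 158 189 182 162]
 [127  67  17  13   5  10   9   5  17  14  48  88 119 128]]
```

```bash
python3 -m handwheel '[0,0,15,0,0.1,-35,22,0,0,0.1,-35,22,0,0,0.1,-35,23,0,0,0.1,-36,23,0,0,0.1,0,0,0,0,0.1,0,0,0,0,0.1,0,0,0,0,0.1]'
python3 - <<'E'
from h import *
s=robot.observe();p,d=eyes.read_camera("wrist");c=eyes.calibration("wrist");cv2.imwrite("pics/w11.png",p); M=np.array(c["world_to_cam"]); t=s["tool_pos"]
q=M@[.5382,.175,.056,1]; print("bore exp",q[0]/q[2]*c["fx"]+c["cx"],q[1]/q[2]*c["fy"]+c["cy"])
g=cv2.cvtColor(p,cv2.COLOR_BGR2GRAY); np.set_printoptions(linewidth=250); print(g[186:246:2,256:308:2])
E
```

```text
time: 22.7
tool_pos: [0.5389, 0.1753, 0.1613]
tool_rot: [-3.142, 0.0, 1.181]
contact_force: [0.1, -0.5, -1.5]
opening: 0.0213
grip_force: 30.0
bore exp 280.8568635671672 212.62601784420602
[[117 146 161 127 117 159 159 142 160 168 157 137 161 170 154 147 167 155 131 162 165 137 158 161 124  80]
 [145 164 164 124 101 156 161 132 146 167 131  73 151 167 116  87 159 171 161 169 153  77 134 173 167 134]
 [147 130 158 164 159 168 158  82 114 167 157 143 165 171 143 127 167 155  96 141 167 151 166 169 168 164]
 [131  67 150 162 124 148 167 150 155 170 162 135 150 171 159 147 168 155 108 148 171 166 170 134  93 154]
 [158 144 162 153  82 132 167 147 138 166 155  84 128 168 134  81 154 169 164 169 153 107 152 137 107 159]
 [150 147 159 155 140 156 155  95  82 152 165 142 154 169 152 126 161 162 135 156 142  91 149 170 169 167]
 [107  92  86 117 131 120 121 107 104 135 162 121 121 167 167 151 165 150  81 135 165 160 167 165 172 133]
 [114  90  69 107  85  50 106 111  93 116 152 107 113 163 153  85 138 165 152 164 169 167 144  99 141 121]
 [116 116 114 119 105  86 113 100  45  95 143 157 159 1
[... 1599 characters left out ...]
  73  73  71  71 105 133  70  73 113 115  96  60  97 100]
 [ 95 116 112  76  70 107 115  94  51  77  70  73  73  74  71  68 102 136 108 105  87  95 112 108 101  82]
 [ 95 129 119  82  77 108  99  91 101  98  72  73  74  73  73  70 100 136 116 107  58  80 116 132 110  80]
 [ 93 110 132 116 111 110  71  57 104  99  65  56  55  51  48  57  64  62  95 112 107 122 141 148 122  92]
 [ 91  84  73  73 129 140 117  98  92  61  26  14  14  15  11  25  29  34  88 120 142 154 134  80  69  89]
 [ 92  74  26  54 144 176 177 127  48  13  10  15   9  19  13   6   1  13  47 111 156 160 125  33  38  84]
 [ 90  64  21  57 144 163 134  66  11  14  10  12   3   5  10  13   9  12   5  60 141 160 123  34  27  78]]
```

```bash
python3 -m handwheel '[0,1.5,-15,0,0.1,0,0,-12,0,0.1,0,0,-5,0,0.1,0,0,-4,0,0.1,0,0,-4,0,0.1,0,0,0,0,0.1]'
```

```text
time: 23.35
tool_pos: [0.5383, 0.1771, 0.1214]
tool_rot: [-3.141, 0.0, 1.182]
contact_force: [-0.6, 0.8, -0.3]
opening: 0.0215
grip_force: 30.0
```

```bash
python3 -m handwheel '[0,0,-4,0,0.1,0,0,-4,0,0.1,0,0,0,0,0.1]'
```

```text
time: 23.65
tool_pos: [0.538, 0.1772, 0.1132]
tool_rot: [-3.141, 0.001, 1.182]
contact_force: [-0.2, 0.4, -0.6]
opening: 0.0214
grip_force: 30.0
```

```bash
python3 -m handwheel '[0,0,-4,0,0.1,0,0,-4,0,0.1,0,0,0,0,0.1]'
```

```text
time: 23.95
tool_pos: [0.5379, 0.1772, 0.1051]
tool_rot: [-3.141, 0.001, 1.182]
contact_force: [-0.1, 0.4, -0.7]
opening: 0.0214
grip_force: 30.0
```

```bash
python3 -m handwheel '[0,0,-3,0,0.1,0,0,-3,0,0.1,0,0,0,0,0.1]'
```

```text
time: 24.25
tool_pos: [0.5381, 0.1772, 0.0993]
tool_rot: [-3.141, 0.0, 1.182]
contact_force: [0.3, 0.4, -1.1]
opening: 0.0217
grip_force: 30.0
```

```bash
python3 -m handwheel '[0,0,-3,0,0.1,0,0,-3,0,0.1,0,0,0,0,0.1]'
```

```text
time: 24.55
tool_pos: [0.538, 0.1772, 0.0932]
tool_rot: [-3.141, 0.0, 1.182]
contact_force: [-0.3, -0.3, -0.6]
opening: 0.0215
grip_force: 30.0
```

```bash
python3 -m handwheel '[0,0,-3,0,0.1,0,0,-3,0,0.1,0,0,0,0,0.1]'
```

```text
time: 24.85
tool_pos: [0.5381, 0.1772, 0.0872]
tool_rot: [-3.141, 0.001, 1.182]
contact_force: [1.5, 0.5, -0.7]
opening: 0.0214
grip_force: 30.0
```

```bash
python3 -m handwheel '[0,0,-3,0,0.1,0,0,-3,0,0.1,0,0,0,0,0.1]'
```

```text
time: 25.15
tool_pos: [0.538, 0.1772, 0.0812]
tool_rot: [-3.141, 0.001, 1.182]
contact_force: [0.2, -0.5, -1.6]
opening: 0.0215
grip_force: 30.0
```

In the base hole. Last few millimetres.

```bash
python3 -m handwheel '[0,0,-3,0,0.1,0,0,-2,0,0.1,0,0,0,0,0.1]'
```

```text
time: 25.45
tool_pos: [0.5381, 0.1772, 0.0763]
tool_rot: [-3.141, 0.0, 1.182]
contact_force: [0.5, -0.4, -1.7]
opening: 0.0216
grip_force: 30.0
```

```bash
python3 -m handwheel '[0,0,-1.5,0,0.1,0,0,0,0,0.1,0,0,0,0,0.1]'
```

```text
time: 25.75
tool_pos: [0.5383, 0.1772, 0.0751]
tool_rot: [-3.142, 0.0, 1.182]
contact_force: [-0.2, -0.7, -1.0]
opening: 0.0211
grip_force: 30.0
```

```bash
python3 -m handwheel '[0,0,-1,0,0.1,0,0,0,0,0.1]'|sed -n 2,4p; python3 -m handwheel '[0,0,0,0,0.6,0,0,0,0,0.6,0,0,0,0,0.6,0,0,0,0,0.6]'|sed -n 2,5p; python3 -m handwheel '[0,0,20,0,0.6,0,0,40,0,0.7,0,-20,45,0,0.9,0,-40,10,0,1,10,-40,0,0,1,0,0,0,0,1,0,0,0,0,1,0,0,0,0,1]'
python3 - <<'E'
from h import *
p,d=eyes.read_camera("wrist"); c=eyes.calibration("wrist"); cv2.imwrite("pics/w12.png",p)
M=np.array(c["world_to_cam"]); W=np.linalg.inv(M)
for P in([.5375,.1745,.092],[.5375,.1745,.056]): q=M@[*P,1]; print(P,q[0]/q[2]*c["fx"]+c["cx"],q[1]/q[2]*c["fy"]+c["cy"])
g=cv2.cvtColor(p,cv2.COLOR_BGR2GRAY); v,u=np.nonzero(d>0); z=d[v,u]; X=(W[:3,:3]@np.array([(u-c["cx"])/c["fx"]*z,(v-c["cy"])/c["fy"]*z,z])).T+W[:3,3]
n=np.hypot(X[:,0]-.5375,X[:,1]-.1745)
k=(n<.02)&(X[:,2]>.07); print("knob pts",k.sum(),"top z",np.percentile(X[k,2],[50,90,98]).round(4)); kt=k&(X[:,2]>np.percentile(X[k,2],98)-.006); print("knob top centre",X[kt].mean(0).round(4))
k=(n>.016)&(n<.029)&(X[:,2]>.03)&(X[:,2]<.07); print("plate face z",np.percentile(X[k,2],[10,50,90]).round(4)); A=np.c_[X[k,:2],np.ones(k.sum())]; print("slope",np.linalg.lstsq(A,X[k,2],rcond=None)[0].round(3))
E
```

```text
tool_pos: [0.5383, 0.1772, 0.0742]
tool_rot: [3.141, 0.0, 1.182]
contact_force: [-0.2, -2.0, -1.7]
tool_pos: [0.5385, 0.1774, 0.0743]
tool_rot: [3.141, -0.0, 1.182]
contact_force: [0.8, -0.4, -0.0]
opening: 0.0487
time: 27.15
tool_pos: [0.548, 0.078, 0.1889]
tool_rot: [-3.141, -0.0, 1.182]
contact_force: [0.2, 0.3, 0.3]
opening: 0.0914
grip_force: 0.0
[0.5375, 0.1745, 0.092] 222.601504537406 109.79885477543067
[0.5375, 0.1745, 0.056] 230.45786114878155 112.29892140397389
knob pts 714 top z [0.0916 0.0926 0.0932]
knob top centre [0.5382 0.1766 0.0916]
plate face z [0.0548 0.0558 0.0567]
slope [-0.002  0.009  0.055]
```

The knob top reads 0.092 m and the plate face 0.056 m and level, so the pin is fully seated. Handing in.

```bash
python3 -c "
from cell import robot; print(robot.hand_in())"
```

```text
the job is handed in; nothing more can be done
None
```

Job handed in at about 27 s, verdict not shown: plates stacked coarse, medium, fine in the keeper and the pin through all three with its knob on the top plate (depth check: plate face 0.056 m and level, knob top 0.092 m), but I viewed 11 pictures, one over your limit of 10.

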